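# Check-weigh the serviced fittings in their covered pot

### The arm

A 6-joint arm with a two-finger parallel gripper is mounted at the origin on the work surface. World frame = base frame: x ahead of the robot, y to its left, z up, the work surface at z = 0. Lengths are in mm, angles in rad, forces in N, time in s.
With the tool pointing down it reaches from about 350 to 925 mm from the base axis. Payload 6.4 kg.
Tool frame: the origin (TCP) lies midway between the tips of the shut fingers; the grasp point (between the pads) lies 19 mm behind it; z points along the fingers, y is the line along which they close (so a half turn about z gives the same grasp; the last joint's range is limited). The gripper opens to 85 mm and grips with 20 to 120 N. Pads are 22 mm wide; open, the fingers measure 114 mm over their backs; the gripper's body (76 mm by 85 mm) begins 54 mm behind the grasp point. The pads swing forward as they close: fully open they stand 13 mm farther back than shut.
Start: joints at [1.129, 0.245, 1.558, -0, 1.339, -0.174], TCP at [171.993, 626.843, 231.29] pointing down, gripper open.
Joint ranges: [-3.13, 3.13], [-1.02, 2.26], [0.13, 2.54], [-0.95, 4.09], [0.21, 2.88], [-2.74, 2.74]. Speed limits (rad/s): [2.57, 2.57, 3.14, 3.14, 3.14, 3.14].

### API

Orientations are given as a unit quaternion [w, x, y, z].
In Python, from cell import manip, solver, vision gives the robot as it stands. Calls block until the motion is done:
- manip.reach(position, orientation): joint-space move of the TCP to a pose.
- manip.servo_line(position, attitude=None, feed=150, guard=None): straight line of the TCP; attitude=None keeps the orientation; feed is the mean speed in mm/s. With guard (N) it stops when the force on the tool has changed by that much, and returns True; else False.
- manip.set_joints(angles): joint-space move.
- manip.command_gripper(opening, grip_force=None): finger opening in mm; grip_force is the grip in N (None keeps the last); returns when the fingers have stopped.
- manip.hold(seconds).
- solver.solve_ik(position, orientation): joint angles nearest the present ones, or None.
- vision.get_image(name): name is "scene" or "top"; returns a dict with "frame" (384x512x3 uint8, blue, green, red), "intrinsics" (3x3 intrinsics, pixels), "extrinsics" (4x4, takes a point from camera to world coordinates). Camera axes: x right, y up, looking along -z (the intrinsics and any distortion apply to the point x, -y, -z); pixel columns grow to the right and rows downward; lengths in mm; the calibration is good to about 2 mm. A picture is of the moment at which its call begins. There is no depth.
A pose or a line that the arm cannot do raises manip.Unreachable and nothing moves.
- manip.close_job(): hands the job in; it is judged then, once.
Readings, each from a call of its own:
- manip.read_clock(): time.
- manip.read_joint_positions(): joint angles.
- manip.read_joint_vel(): joint speeds.
- manip.read_joint_torque(): joint torques, N m.
- manip.read_tcp_pos(): TCP position.
- manip.read_tool_rot(): TCP orientation.
- manip.read_force(): force on the tool from outside, world axes, zero at the start.
- manip.read_wrist_torque(): the same for the moment, N m.
- manip.read_opening(): finger opening in mm.
- manip.read_grasp_force(): force on a finger pad.
Only numpy, scipy, OpenCV 4.12 (cv2) and the standard library are available. Lean on these libraries where they do the work, as an engineer would, in place of code of your own. Each camera call takes 0.05 s, during which the arm holds its last target. There are 200 camera calls.

### The job

Check-weigh the brass hose fittings from the service job: put every fitting lying on the bench into the steel pot, then set the pot's loose cover on so it sits fully seated and level on the rim. Then slide the covered pot along the scale, without lifting it, from the plain loading ring until it stands inside the weighing ring (the one with the dark spot), and last of all fold the draught screen up until it stands upright. Leave the bottle and mug where they are.

Things in the scene. Friction and masses are not known exactly. Their poses are not given: they have to be found in the camera images.
- fitting1_c (a point): brass hose fitting, one of four to six present (None if absent): hexagonal foot 24 mm across flats and 14 mm high with a round stub 16 mm in diameter on it, 30 mm tall in all, 50 g; starts standing on its foot on a dark rubber mat, stub up. Point at its centre, on its axis 15 mm above the foot; z along the stub, the x axis is square to one pair of flats (flats every 60 degrees)
- fitting2_c (a point): brass hose fitting, one of four to six present (None if absent): hexagonal foot 24 mm across flats and 14 mm high with a round stub 16 mm in diameter on it, 30 mm tall in all, 50 g; starts standing on its foot on a dark rubber mat, stub up. Point at its centre, on its axis 15 mm above the foot; z along the stub, the x axis is square to one pair of flats (flats every 60 degrees)
- fitting3_c (a point): brass hose fitting, one of four to six present (None if absent): hexagonal foot 24 mm across flats and 14 mm high with a round stub 16 mm in diameter on it, 30 mm tall in all, 50 g; starts standing on its foot on a dark rubber mat, stub up. Point at its centre, on its axis 15 mm above the foot; z along the stub, the x axis is square to one pair of flats (flats every 60 degrees)
- fitting4_c (a point): brass hose fitting, one of four to six present (None if absent): hexagonal foot 24 mm across flats and 14 mm high with a round stub 16 mm in diameter on it, 30 mm tall in all, 50 g; starts standing on its foot on a dark rubber mat, stub up. Point at its centre, on its axis 15 mm above the foot; z along the stub, the x axis is square to one pair of flats (flats every 60 degrees)
- fitting5_c (a point): brass hose fitting, one of four to six present (None if absent): hexagonal foot 24 mm across flats and 14 mm high with a round stub 16 mm in diameter on it, 30 mm tall in all, 50 g; starts standing on its foot on a dark rubber mat, stub up. Point at its centre, on its axis 15 mm above the foot; z along the stub, the x axis is square to one pair of flats (flats every 60 degrees)
- fitting6_c (a point): brass hose fitting, one of four to six present (None if absent): hexagonal foot 24 mm across flats and 14 mm high with a round stub 16 mm in diameter on it, 30 mm tall in all, 50 g; starts standing on its foot on a dark rubber mat, stub up. Point at its centre, on its axis 15 mm above the foot; z along the stub, the x axis is square to one pair of flats (flats every 60 degrees)
- pot_center (a point): loose open steel pot: outer diameter 120, inner 112, height 70, floor 5 mm thick; 0.35 kg empty; starts on the loading ring. Two flat lugs at its +y and -y sides, each 28 mm wide (along x), 10 thick, reaching 60 to 91 mm from the axis, mid-height 52 mm above the underside; a lug can be pinched from above across its width. Point on the axis, 35 mm above the underside; z up
- cover_center (a point): loose steel cover on the other mat, 120 g: disc 126 mm in diameter, 5 thick; tapered lip below, 8 deep (98 mm diameter at its foot, 106 at the disc), goes inside the pot's mouth; black knob on top, 22 diameter, 32 high; 45 tall in all. Point on its axis 22.5 mm above the lip's foot, 14.5 above the disc's underside; 49.5 mm above pot_center when seated; z up through the knob
- scale: fixed low bench scale: aluminium plate 150 (x) by 330 (y) by 12 mm high, its top 12 mm above the bench, carrying two printed rings 180 mm apart along its y; grey console 35 mm high along its far (+x) edge. Origin at the plate's centre on the bench
- load_mark: loading ring printed flat on the scale plate, plain dark ring of 136 mm inner diameter. Point at its centre on the plate's top. At either end of the plate
- weigh_mark: weighing ring printed on the scale plate, dark ring of 136 mm inner diameter with a dark spot of 68 mm diameter in its middle. Point at its centre on the plate's top. At the other end of the plate
- screen (a joint): draught screen: framed clear panel 280 mm wide, 100 mm from hinge to free edge, 6 mm thick, hinged along the scale's near (-x) edge. Angle in rad: 0 lying flat towards the robot, 1.571 upright, up to 2.2 leaning over the plate; starts at 0.6 to 1.0. The stiff hinge stays where it is left; about 2 to 3 N square to the panel at the free edge moves it
- screen_hinge (a point): middle of the screen's hinge line, 83 mm from the scale plate's centre towards -x of the scale, 12 mm above the bench; fixed, y along the hinge line, x square to it towards the pot
- screen_edge (a point): middle of the screen's free edge, in mid-thickness; moves with the screen, 100 mm from the hinge line
- bottle: bystander: white bottle, 60 mm in diameter, 150 mm tall, beyond the scale; origin under its foot
- mug: bystander: white mug, 80 mm in diameter, 90 mm tall; origin under its foot

How it is judged:
By the outcome, as a careful person would: the job done as asked, in the order asked, and still so for the second after the job is handed in, with the robot touching nothing.
Of fitting1, fitting2, fitting3, fitting4, fitting5, fitting6 only 4 to 6 are there at a start; the rules pass over those that are not, and their reading is None.
At some moment in a run one of fitting1, fitting2, fitting3, fitting4, fitting5, fitting6, cover may be knocked a few centimetres aside while the robot is not near it.
Once in a run the grip may slacken for a moment while it holds something.
It also fails if it takes over 210 s, if anything falls off the work surface, if the arm or the gripper's body presses on something with over 40 N, if the wrist force passes 120 N, or if a joint passes its speed limit or range.

## Working session

There is one attempt and no reset: what is moved stays moved. The work goes in short steps, each a Python script; the robot and the scene stay as the last script left them, time stands still between calls to the robot, and variables do not carry over. Pictures are saved under pics/ and viewed, at most 14 in all, crops included, and the job is handed in when it is done.

```bash
ls; mkdir -p pics
cat > look.py <<'E'
from cell import manip, solver, vision
import cv2, numpy as np
def grab(n):
    d=vision.get_image(n); return d
def ray(d,u,v):
    K=np.array(d["intrinsics"]);T=np.array(d["extrinsics"])
    p=np.linalg.inv(K)@np.array([u,v,1.]); c=np.array([p[0],-p[1],-p[2]])
    return T[:3,3],T[:3,:3]@c
def onplane(d,u,v,z):
    o,r=ray(d,u,v); return o+r*(z-o[2])/r[2]
def project(d,P):
    K=np.array(d["intrinsics"]);T=np.array(d["extrinsics"])
    c=T[:3,:3].T@(np.array(P,float)-T[:3,3]); q=K@np.array([c[0],-c[1],-c[2]]); return q[:2]/q[2]
E
python3 - <<'E'
from look import *
for n in("top","scene"):
    d=grab(n); print(n,np.round(d["intrinsics"],1).tolist(),np.round(d["extrinsics"],3).tolist(),[k for k in d])
    cv2.imwrite(f"pics/{n}0.png",cv2.resize(d["frame"],(800,600),interpolation=cv2.INTER_CUBIC))
    cv2.imwrite(f"raw_{n}.png",d["frame"])
E
```

```text
pics
top [[461.1, 0.0, 263.4], [0.0, 461.1, 189.5], [0.0, 0.0, 1.0]] [[-0.015, 0.998, -0.059, 528.947], [-1.0, -0.015, -0.002, 0.402], [-0.003, 0.059, 0.998, 1181.516], [0.0, 0.0, 0.0, 1.0]] ['frame', 'intrinsics', 'extrinsics']
scene [[348.0, 0.0, 255.3], [0.0, 348.0, 195.8], [0.0, 0.0, 1.0]] [[0.754, -0.505, 0.421, 1008.689], [0.657, 0.571, -0.492, -489.547], [0.008, 0.647, 0.762, 795.459], [0.0, 0.0, 0.0, 1.0]] ['frame', 'intrinsics', 'extrinsics']
```

View pics/top0.png

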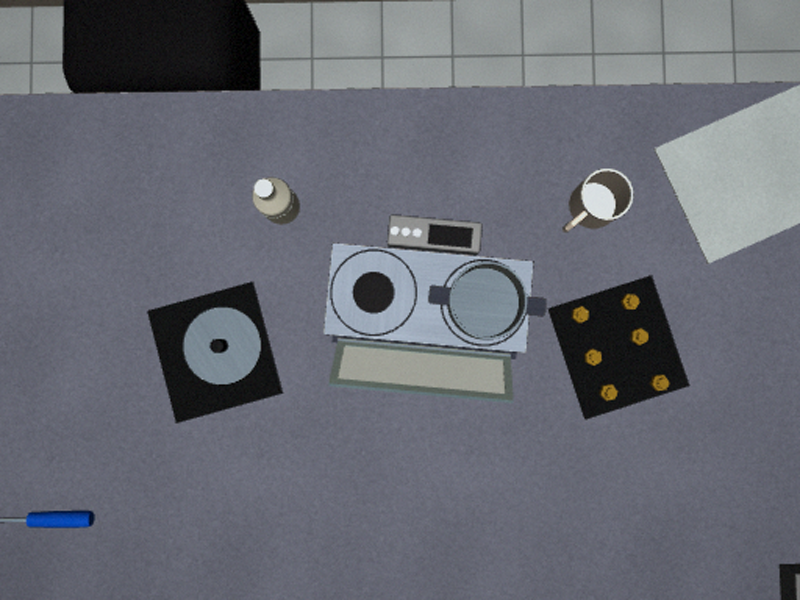

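View pics/scene0.png

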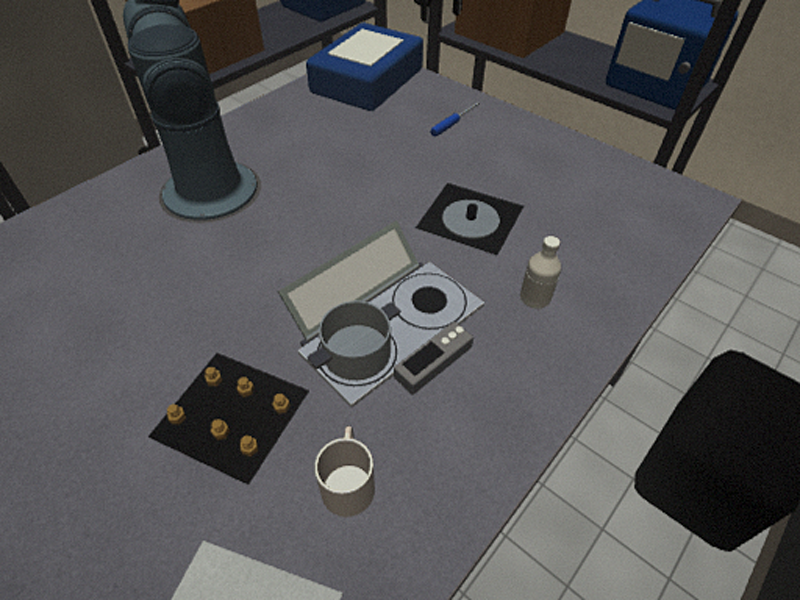

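The top view (800x600 pixels) shows:
- Six fittings on the right mat, at about (581,314), (631,302), (641,337), (594,357), (609,392) and (660,382).
- The pot on the right-hand (−y) plain ring at (485,300), with lugs at (438,295) and (537,306).
- The weighing spot at (373,292).
- The cover at (222,345).
- The screen leaning towards the robot.

The scene view agrees.

```bash
cat >> look.py <<'E'
def blobs(m,amin,amax=1e9):
    n,l,s,c=cv2.connectedComponentsWithStats(m.astype(np.uint8))
    return [(c[i],s[i]) for i in range(1,n) if amin<=s[i,4]<=amax]
def brass(f):
    h=cv2.cvtColor(f,cv2.COLOR_BGR2HSV); return (h[...,0]>8)&(h[...,0]<35)&(h[...,1]>140)&(h[...,2]>50)
def fittings(d,amin=15):
    return [(onplane(d,*c,17),s[4],c) for c,s in blobs(brass(d["frame"]),amin,400)]
def disc(d,box,thr=90):
    "largest bright blob in box -> ellipse centre (u,v),(axes)"
    x0,y0,x1,y1=box; g=cv2.cvtColor(d["frame"],cv2.COLOR_BGR2GRAY)[y0:y1,x0:x1]
    cs,_=cv2.findContours((g>thr).astype(np.uint8),cv2.RETR_EXTERNAL,cv2.CHAIN_APPROX_NONE)
    c=max(cs,key=cv2.contourArea); e=cv2.fitEllipse(cv2.convexHull(c)); return (e[0][0]+x0,e[0][1]+y0),e[1]
E
python3 - <<'E'
from look import *
np.set_printoptions(precision=1,suppress=True)
d=grab("top"); f=d["frame"]; s=grab("scene")
print("start tcp px",project(s,[172,627,231]))
for p,a,c in fittings(d): print("fit top",p,a,c)
for p,a,c in fittings(s): print("fit scene",p,a,c)
r=.64
for nm,(u,v) in dict(lug1=(438,295),lug2=(537,306),spot=(373,292),plate=(430,270),ring=(418,292),potfl=(485,300),cover=(200,350),mat=(165,320),bench=(300,450),screen=(420,370),frame=(340,375),knob=(219,346)).items(): print(nm,f[int(v*r),int(u*r)])
c,ax=disc(d,(105,190,175,255)); print("cover",c,ax,onplane(d,*c,14), (ax[1]/461*1165))
g=cv2.cvtColor(f,cv2.COLOR_BGR2GRAY)
b=g[168:205,222:257]; cc=[x for x in blobs(b<60,100)]; print("spot",[(c+[222,168],s[4],onplane(d,*(c+[222,168]),12)) for c,s in cc])
cv2.imwrite("pics/c1.png",cv2.resize(f[135:265,190:450],(800,400),interpolation=cv2.INTER_CUBIC))
E
```

```text
start tcp px [280.9  14.3]
fit top [ 584.4 -350.7   17. ] 92 [403.2 192.6]
fit top [ 564.3 -268.9   17. ] 91 [371. 201.]
fit top [ 527.8 -363.3   17. ] 94 [408.9 215. ]
fit top [ 495.6 -287.9   17. ] 90 [379.4 228.2]
fit top [ 453.1 -393.9   17. ] 96 [422.1 244.6]
fit top [ 439.1 -311.1   17. ] 92 [389.3 250.7]
fit scene [  11.5 1323.    17. ] 59 [334.3   6.8]
fit scene [-121.1 1180.2   17. ] 23 [299.3   8.1]
fit scene [ -72.5 1064.8   17. ] 29 [293.6  17.4]
fit scene [ -37.7 1077.8   17. ] 22 [300.5  18.6]
fit scene [  92.4 1172.5   17. ] 36 [331.8  20. ]
fit scene [ 155.4 1040.1   17. ] 24 [327.8  32.5]
fit scene [ 443.  -312.6   17. ] 70 [135.3 240.3]
fit scene [ 501.  -289.7   17. ] 78 [156.2 247.2]
fit scene [ 569.4 -270.4   17. ] 74 [179.3 257.5]
fit scene [ 458.  -395.2   17. ] 94 [111.7 264.5]
fit scene [ 532.5 -365.6   17. ] 95 [139.7 274.3]
fit scene [ 588.7 -352.2   17. ] 99 [158.6 284.5]
lug1 [72 60 55]
lug2 [70 60 54]
spot [32 31 35]
plate [180 167 153]
ring [186 172 159]
potfl [146 137 124]
cover [143 135 119]
mat [18 16 17]
bench [119 104 102]
screen [148 159 157]
frame [151 160 158]
knob [28 28 31]
cover (141.73152923583984, 220.91086959838867) (48.61331558227539, 49.38479995727539) [522.7 311.1  14. ] 124.80106713714932
spot [(array([238.6, 186.7]), np.int32(530), array([605.8,  65.3,  12. ]))]
```

View pics/c1.png

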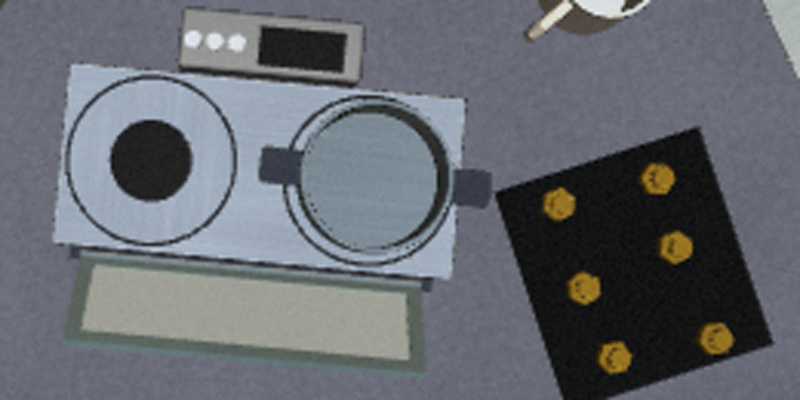

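The crop shows lugs at crop pixels (281,165) and (473,188), and plate corners at (72,65), (465,98), (450,277) and (55,243). The pot stands on the plain ring. The two cameras agree on the fittings to about 5 mm, so I'll average them.

Run:
```python
from look import *
np.set_printoptions(precision=1,suppress=True)
d=grab("top"); s=grab("scene")
P=lambda u,v,z: onplane(d,u/800*260+190,v/400*130+135,z)
m=cv2.inRange(d["frame"],(55,45,40),(90,75,70)); 
L=[(c,st[4]) for c,st in blobs(m[170:215,270:355]>0,40)]
L=[(c+[270,170],a) for c,a in L]; 
for c,a in L: print("lug",c,a,onplane(d,*c,69))
l1,l2=P(281,165,69),P(473,188,69); print("manual",l1,l2,(l1+l2)/2,np.linalg.norm(l1-l2),np.arctan2(*(l1-l2)[:2]))
C=[P(*q,12) for q in((72,65),(465,98),(450,277),(55,243))]; print(C, sum(C)/4)
y=(C[0]-C[1]+C[3]-C[2]); y/=np.linalg.norm(y); print("scale y",y, "load", P(152,160,12)-180*y, "weigh",P(152,160,12))
# scene lugs/spot check
g=cv2.cvtColor(s["frame"],cv2.COLOR_BGR2GRAY)
for c,st in blobs(g[180:205,260:290]<50,60): c=c+[260,180]; print("scene spot",onplane(s,*c,12),st[4])
c,ax=disc(s,(275,122,325,156),85); print("scene cover",c,ax,onplane(s,*c,14))
print(manip.read_clock())
for yaw in (0,):
  pass
print(manip.read_tool_rot(), manip.read_force())
# fold: screen free edge px in crop
for z in (70,80,90): print("edge",z,(P(68,340,z)+P(423,372,z))/2, "hinge",(P(72,252,12)+P(432,284,12))/2)
```

```text
lug [280.9 188.5] 136 [596.1 -40.   69. ]
lug [342.7 195.7] 131 [ 576.6 -188.9   69. ]
manual [595.9 -41.   69. ] [ 575.6 -191.3   69. ] [ 585.8 -116.2   69. ] 151.6456546484421 0.13419669446795823
[array([685. , 128.8,  12. ]), array([ 652.7, -196.4,   12. ]), array([ 505.1, -180.4,   12. ]), array([537.8, 144. ,  12. ])] [595.1 -26.   12. ]
scale y [0.1 1.  0. ] load [ 587.1 -115.8   12. ] weigh [605.1  63.3  12. ]
scene spot [608.2  66.4  12. ] 278
scene cover (300.99500465393066, 139.45944213867188) (23.658100128173828, 36.22721481323242) [528.3 309.4  14. ]
0.3
[-0.   0.1  1.  -0. ] [ 0.  -0.  -0.2]
edge 70 [447.3 -10.7  70. ] hinge [514.9 -17.7  12. ]
edge 80 [448.  -10.6  80. ] hinge [514.9 -17.7  12. ]
edge 90 [448.8 -10.5  90. ] hinge [514.9 -17.7  12. ]
```

```bash
cat > act.py <<'E'
from look import *
from scipy.spatial.transform import Rotation as R
np.set_printoptions(precision=1,suppress=True)
def down(a):
    c,s=np.cos(a),np.sin(a)
    q=R.from_matrix(np.array([[-s,c,0],[c,s,0],[0,0,-1.]]).T).as_quat(); return np.r_[q[3],q[:3]]
def best(p,a):
    "tool-down quaternion closing along a (mod pi) with least joint travel"
    q0=np.array(manip.read_joint_positions()); o=[]
    for k in (0,np.pi):
        q=down(a+k); j=solver.solve_ik(list(p),list(q))
        if j is not None: o.append((np.abs(np.array(j)-q0).max(),list(q)))
    return min(o)[1]
def up(z,feed=250):
    p=manip.read_tcp_pos(); manip.servo_line([p[0],p[1],z],feed=feed)
def over(x,y,z,a):
    manip.reach([x,y,z],best([x,y,z],a))
def onmat(fs): return [p for p,a,c in fs if 360<p[0]<700 and -500<p[1]<-195]
def find():
    t,s=onmat(fittings(grab("top"))),onmat(fittings(grab("scene"),30))
    off=np.array([4.6,-1.8,0]); out=[]
    for p in t:
        m=[q for q in s if np.linalg.norm(q-p-off)<15]
        out.append((p+m[0])/2 if m else p+off/2)
    for q in s:
        if not any(np.linalg.norm(q-off/2-o)<15 for o in out): out.append(q-off/2)
    return out
POT=np.array([587.5,-116.])
SLOTS=[(0,0)]+[(33,-1.57+k*2*np.pi/5) for k in range(5)]
def pick(p,a):
    manip.command_gripper(45,30); over(p[0],p[1],120,a)
    g=manip.servo_line([p[0],p[1],19],feed=120,guard=12); z=manip.read_tcp_pos()[2]
    manip.command_gripper(5,35); o=manip.read_opening(); up(145); 
    print("pick",p[:2],"guard",g,z,"open",o,manip.read_opening(),"f",manip.read_grasp_force()); return manip.read_opening()
def place(k,a):
    r,b=SLOTS[k]; t=POT+r*np.array([np.cos(b),np.sin(b)])
    q=list(manip.read_tool_rot()); manip.servo_line([t[0],t[1],145],feed=220)
    o=manip.read_opening()
    g=manip.servo_line([t[0],t[1],36],feed=100,guard=12); print("place",k,"before",o,manip.read_opening(),"guard",g,manip.read_tcp_pos()[2])
    manip.command_gripper(30); up(145)
E
python3 - <<'E'
from act import *
F=find(); print(F)
p=min(F,key=lambda p:np.linalg.norm(p[:2]-POT)); a=1.57
if pick(p,a)>10: place(0,a)
print(manip.read_clock()); d=grab("top"); print(len(find()),[x for x in fittings(d)])
cv2.imwrite("pics/p1.png",cv2.resize(d["frame"][120:280,190:450],(800,492)))
E
```

```text
[array([ 586.5, -351.5,   17. ]), array([ 566. , -269.5,   17. ]), array([ 530.2, -364.3,   17. ]), array([ 497.9, -288.2,   17. ]), array([ 455.5, -394.5,   17. ]), array([ 441.5, -312.2,   17. ])]
pick [ 566.  -269.5] guard False 19.950325907060375 open 13.814180650286831 13.835273938544972 f 34.13057863712311
place 0 before 13.621523348327727 13.98501829700669 guard True 36.92967302068266
9.1167
5 [(array([ 584.4, -350.6,   17. ]), np.int32(93), array([403.2, 192.6])), (array([ 527.8, -363.3,   17. ]), np.int32(94), array([408.9, 215. ])), (array([ 495.6, -287.6,   17. ]), np.int32(92), array([379.3, 228.2])), (array([ 445.5, -351.3,   17. ]), np.int32(95), array([405.2, 247.9])), (array([ 439., -311.,   17.]), np.int32(93), array([389.3, 250.7]))]
```

View pics/p1.png

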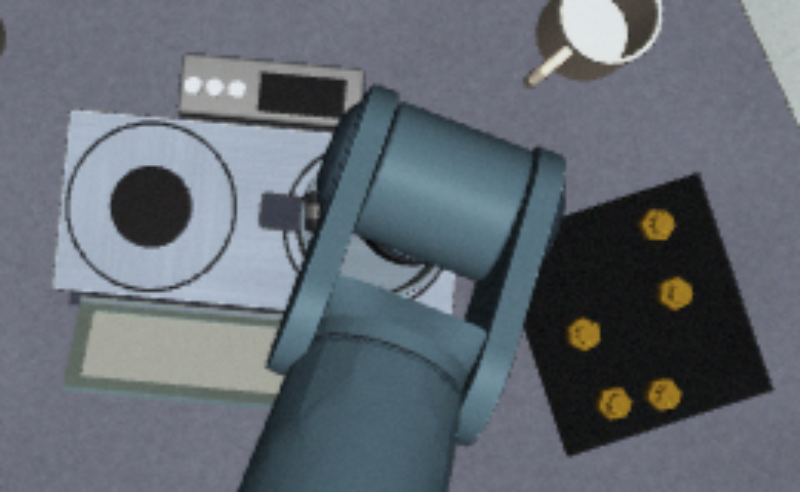

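One fitting got knocked to (447,−352), still upright and 40 mm from its neighbour. I'll pick that pair with the fingers closing along x.

```bash
cat >> act.py <<'E'
def place2(k):
    r,b=SLOTS[k]; t=POT+r*np.array([np.cos(b),np.sin(b)])
    over(t[0],t[1],145,b+np.pi/2); o=manip.read_opening()
    if o<10: print("LOST",o); return False
    g=manip.servo_line([t[0],t[1],36],feed=100,guard=12); print("place",k,"before",o,manip.read_opening(),"guard",g,manip.read_tcp_pos()[2])
    manip.command_gripper(30); up(145); return True
E
python3 - <<'E'
from act import *
for k in range(1,6):
    F=find()
    if not F: print("none"); break
    n=lambda p:min([np.linalg.norm(p-q) for q in F if q is not p]+[999])
    p=max(F,key=lambda p:p[0]); 
    # close square to the nearest neighbour
    q=min([q for q in F if q is not p],key=lambda q:np.linalg.norm(p-q),default=None)
    a=1.57 if q is None or n(p)>60 else np.arctan2(*(q-p)[1::-1])+np.pi/2
    if pick(p,a)<10 or not place2(k): print("stop"); break
print(manip.read_clock()); print(find())
E
```

```text
pick [ 586.6 -351.5] guard False 20.08105133761505 open 13.931157038826719 14.059768405894689 f 34.13476824760437
place 1 before 13.937645984143158 13.723331981285343 guard True 37.355816383965625
pick [ 530.1 -364.1] guard False 20.018841272618648 open 13.73282388102163 13.383694989451946 f 34.12938594818115
place 2 before 13.829350757281203 13.84060780152429 guard True 37.263063322042875
pick [ 497.6 -288.5] guard False 19.86388474503951 open 14.215554174993759 13.86953692216597 f 34.13463056087494
place 3 before 13.900058512621458 14.16038197756721 guard True 36.94474907055537
pick [ 447.3 -351.9] guard False 19.812546271901724 open 14.092286628260025 13.882917257997729 f 34.13173198699951
place 4 before 13.74944946119232 14.51398996742568 guard True 37.03729758773475
pick [ 440.7 -311.7] guard False 19.781160719892014 open 13.562048387421324 13.980915867846647 f 34.12775158882141
place 5 before 13.628035797379477 13.617656089623342 guard True 37.229161831406905
41.2667
[]
```

Run:
```python
from act import *
over(400,300,260,1.57)
d=grab("top"); s=grab("scene"); f=d["frame"]
m=cv2.inRange(f,(55,45,40),(90,75,70))
for c,st in blobs(m[170:215,270:355]>0,40): c=c+[270,170]; print("lug",c,st[4],onplane(d,*c,69))
print("brass top",[(c,a) for p,a,c in fittings(d)])
# cover ellipse & knob in both views
for D,box,th in((d,(105,190,175,255),90),(s,(275,122,325,156),85)):
    c,ax=disc(D,box,th); print("cover",c,ax,onplane(D,*c,15.5))
g=cv2.cvtColor(f,cv2.COLOR_BGR2GRAY)
a=cv2.resize(f[140:260,90:370],(800,343),interpolation=cv2.INTER_CUBIC); b=cv2.resize(s["frame"][110:260,160:360],(340,255),interpolation=cv2.INTER_CUBIC)
im=np.zeros((600,800,3),np.uint8); im[:343]=a; im[344:599,:340]=b; cv2.imwrite("pics/c2.png",im); print(manip.read_clock())
```

```text
lug [281.3 189. ] 142 [595.1 -41.   69. ]
lug [343.2 195.8] 133 [ 576.4 -190.    69. ]
brass top [(array([314.4, 181.6]), np.int32(77)), (array([301. , 186.7]), np.int32(71)), (array([311.2, 194.1]), np.int32(75)), (array([325.4, 192.8]), np.int32(76)), (array([300.6, 201.6]), np.int32(74)), (array([315.8, 206.5]), np.int32(75))]
cover (141.73152923583984, 220.91086959838867) (48.61331558227539, 49.38479995727539) [522.7 310.7  15.5]
cover (300.99992179870605, 139.50067710876465) (23.562602996826172, 36.28184509277344) [529.4 307.7  15.5]
43.175
```

View pics/c2.png

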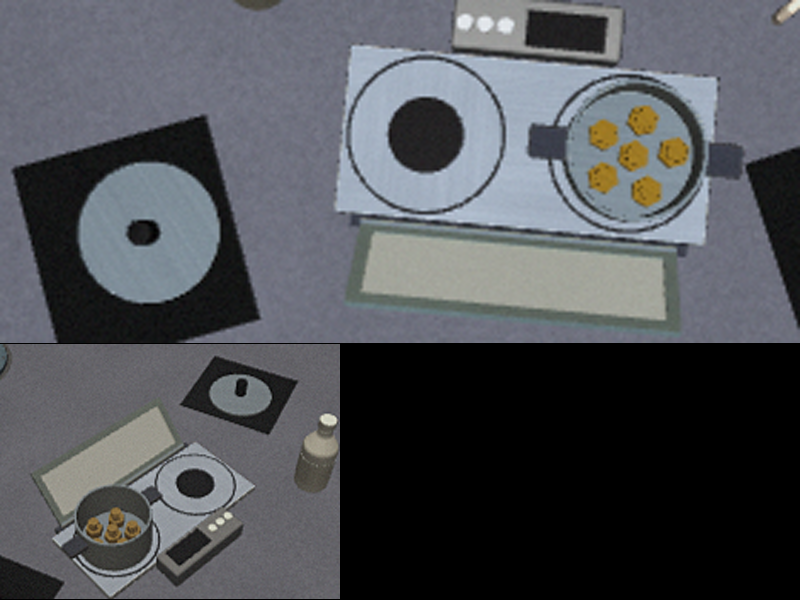

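All six fittings stand upright in the pot, and the cover hasn't moved. Next I'll centre on the knob along both axes, then carry the cover to the pot.

```bash
cat > cov.py <<'E'
from act import *
d=grab("top"); b=onplane(d,311.2,194.1,33); l=(onplane(d,281.3,189,69)+onplane(d,343.2,195.8,69))/2
T=POT+np.clip((l-b)[:2],-4,4); print("b,l",b,l,"target",T)
x,y=526,309.3
manip.command_gripper(60,20); over(x,y,120,0.0)
print("g",manip.servo_line([x,y,21],feed=120,guard=10),manip.read_tcp_pos())
manip.command_gripper(5,20); print(manip.read_opening()); manip.command_gripper(50)
up(60); over(x,y,60,1.47)
print("g",manip.servo_line([x,y,21],feed=80,guard=10))
manip.command_gripper(5,70); z0=manip.read_tcp_pos()[2]; print("open",manip.read_opening(),z0)
up(z0+105,200); print("held",manip.read_opening(),manip.read_force())
z=manip.read_tcp_pos()[2]
manip.servo_line([T[0],T[1],z],feed=200); print("held",manip.read_opening(),manip.read_force())
np.save("cov.npy",[T[0],T[1],z0]); print(manip.read_clock())
s=grab("scene"); cv2.imwrite("pics/h.png",cv2.resize(s["frame"][130:300,140:380],(800,567),interpolation=cv2.INTER_CUBIC))
E
python3 cov.py
```

```text
b,l [ 583.3 -116.6   33. ] [ 585.7 -115.5   69. ] target [ 589.9 -114.9]
g False [526.8 309.6  21.9]
21.363117467695933
g False
open 20.060913765422832 22.042449261088123
held 19.640546660548274 [-0.5  0.2 -1.7]
held 19.76451827314497 [-0.3 -0.5 -1.2]
52.375
```

View pics/h.png

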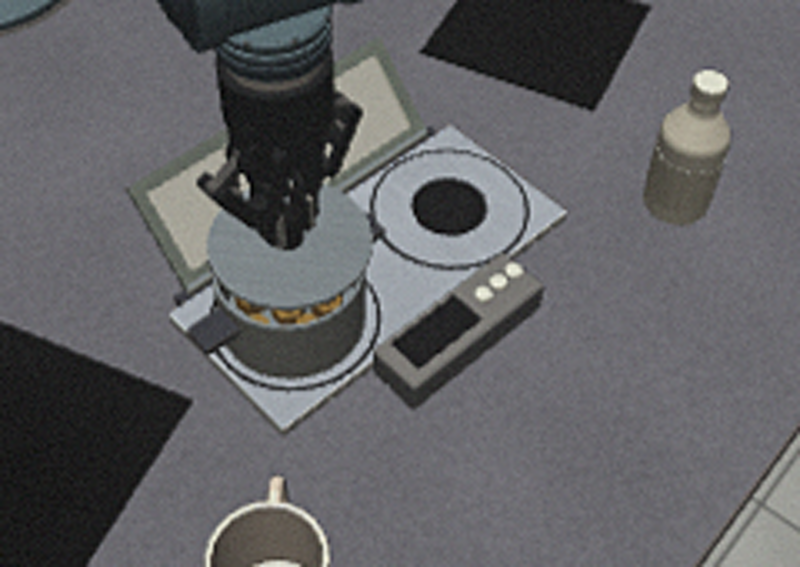

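The cover is held level above the pot mouth, with its disc at about (290,250) in the picture and the pot below it. Lowering it now.

```bash
cat > put.py <<'E'
from act import *
x,y,z0=np.load("cov.npy")
g=manip.servo_line([x,y,89],feed=50,guard=6); print("guard",g,manip.read_tcp_pos(),"f",manip.read_force(),manip.read_opening())
manip.hold(0.3); print(manip.read_force())
manip.command_gripper(40); manip.hold(.3)
up(200); over(400,300,260,1.57)
d=grab("top"); s=grab("scene"); f=d["frame"]
m=cv2.inRange(f,(55,45,40),(90,75,70))
for c,st in blobs(m[170:215,270:355]>0,40): c=c+[270,170]; print("lug",c,st[4],onplane(d,*c,69))
print(manip.read_clock())
a=cv2.resize(f[160:220,260:360],(500,300),interpolation=cv2.INTER_CUBIC); b=cv2.resize(s["frame"][180:260,180:290],(800,290),interpolation=cv2.INTER_CUBIC)
im=np.zeros((600,800,3),np.uint8); im[:300,:500]=a; im[305:595]=b; cv2.imwrite("pics/c3.png",im)
E
python3 put.py
```

```text
guard True [ 588.7 -114.7   96. ] f [-2.7 -1.   3.6] 19.84020088163852
[-1.5 -0.5  0.2]
lug [280.9 189.1] 128 [594.8 -40.1  69. ]
lug [343.8 196. ] 111 [ 575.9 -191.6   69. ]
56.2833
```

View pics/c3.png

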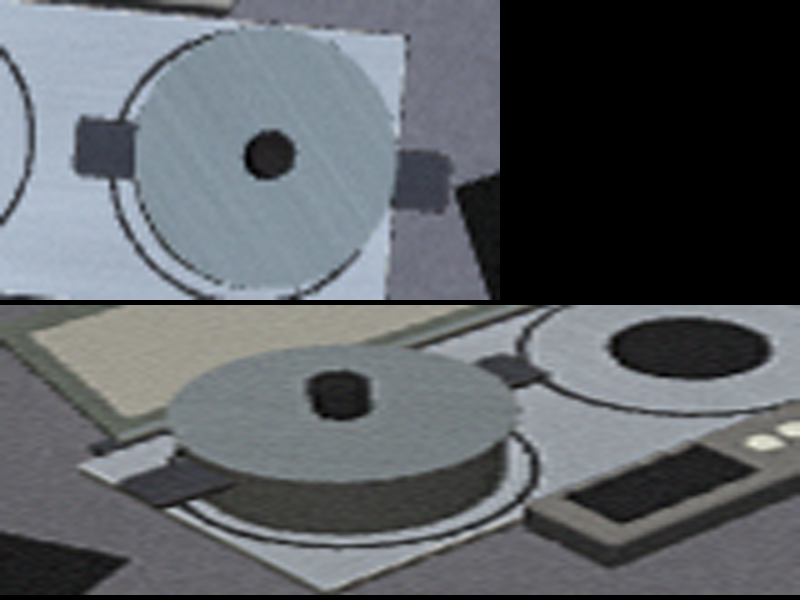

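The cover lies over the pot mouth and looks level, with the knob at about (268,155) in the upper panel. The lower edge overhangs a little. I'll press gently on the knob with shut fingers to seat it and read its height.

Run:
```python
from act import *
d=grab("top")
g=cv2.cvtColor(d["frame"],cv2.COLOR_BGR2GRAY)
c=[c+[305,182] for c,s in blobs(g[182:200,305:323]<60,20)][0]; k=onplane(d,*c,119); e,ax=disc(d,(286,163,342,219),100)
print("knob",c,k,"lugmid",(onplane(d,280.9,189.1,69)+onplane(d,343.8,196,69))/2)
manip.command_gripper(0,20)
x,y=589,-115
over(x,y,160,1.47)
print(manip.servo_line([x,y,112],feed=30,guard=8),manip.read_tcp_pos(),manip.read_force())
manip.hold(.2); print(manip.read_tcp_pos(),manip.read_force())
up(200); print(manip.read_clock())
```

```text
Traceback (most recent call last):
  File "look.py", line 25, in disc
    c=max(cs,key=cv2.contourArea); e=cv2.fitEllipse(cv2.convexHull(c)); return (e[0][0]+x0,e[0][1]+y0),e[1]
                                     ~~~~~~~~~~~~~~^^^^^^^^^^^^^^^^^^^
cv2.error: OpenCV(4.12.0) /io/opencv/modules/imgproc/src/shapedescr.cpp:361: error: (-201:Incorrect size of input array) There should be at least 5 points to fit the ellipse in function 'fitEllipseNoDirect'
```

Run:
```python
from act import *
d=grab("top"); s=grab("scene")
g=cv2.cvtColor(d["frame"],cv2.COLOR_BGR2GRAY)
c=[c+[305,182] for c,s_ in blobs(g[182:200,305:323]<60,20)][0]
print("knob",c,onplane(d,*c,119),"disc",onplane(d,313.2,191.4,87),"lugmid",(onplane(d,280.9,189.1,69)+onplane(d,343.8,196,69))/2)
manip.command_gripper(0,20)
x,y=589,-115
over(x,y,160,1.47)
print(manip.servo_line([x,y,112],feed=30,guard=8),manip.read_tcp_pos(),manip.read_force())
manip.hold(.2); print(manip.read_tcp_pos(),manip.read_force())
up(200); print(manip.read_clock())
```

```text
knob [313.3 190.7] [ 587.1 -112.9  119. ] disc [ 587.1 -116.    87. ] lugmid [ 585.3 -115.7   69. ]
True [ 588.9 -115.   119.1] [-0.9  0.4  4.2]
[ 588.9 -115.   119.1] [-0.8 -0.4  4.9]
60.5167
```

The knob top is at 119.1 mm against 119 expected, so the cover is fully seated. Next I'll pinch the +y lug and slide the pot.

Run:
```python
from act import *
C=np.array([588.7,-115.3]); u=np.array([.123,.992]); p=C+80*u; a=-0.124
manip.command_gripper(50,20); over(p[0],p[1],130,a)
print(manip.servo_line([p[0],p[1],45],feed=80,guard=8),manip.read_tcp_pos())
manip.command_gripper(10,60); print(manip.read_opening(),manip.read_force())
t=p+[20,181]
manip.servo_line([t[0],t[1],44.5],feed=50); print(manip.read_opening(),manip.read_force(),manip.read_tcp_pos())
manip.command_gripper(50); up(200); over(400,330,260,1.57)
d=grab("top"); s=grab("scene"); f=d["frame"]
m=cv2.inRange(f,(55,45,40),(90,75,70))
for c,st in blobs(m[160:215,190:290]>0,40): c=c+[190,160]; print("lug",c,st[4],onplane(d,*c,69))
print(manip.read_clock())
a=cv2.resize(f[150:220,190:330],(600,300),interpolation=cv2.INTER_CUBIC); b=cv2.resize(s["frame"][145:255,180:320],(380,298),interpolation=cv2.INTER_CUBIC)
im=np.zeros((600,800,3),np.uint8); im[:300,:600]=a; im[302:600,:380]=b; cv2.imwrite("pics/c4.png",im)
```

```text
False [599.1 -36.1  45.7]
26.937010495421262 [-3.1 -0.3  5.6]
26.396083535769254 [-0.1 -6.4  4.7] [619.8 143.5  45.7]
lug [205.9 180.3] 110 [618.7 141.2  69. ]
lug [268.7 188.1] 119 [597.6 -10.7  69. ]
70.3
```

View pics/c4.png

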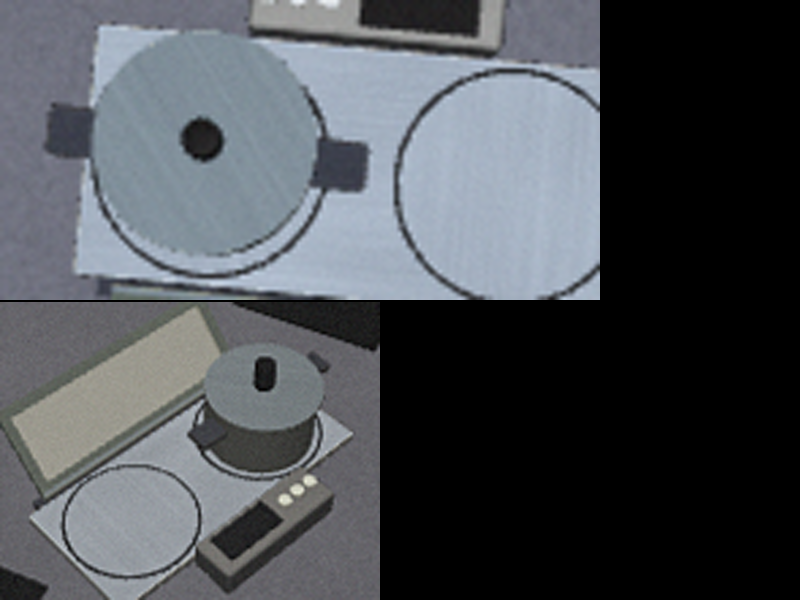

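The pot stands in the weighing ring, with its centre 2–3 mm from the spot's measured position. Next is the screen: push its free edge from the robot side with shut vertical fingers.

```bash
cat > scr.py <<'E'
from act import *
import sys
off=float(sys.argv[1])
u=np.array([.1,.995]); n=np.array([.995,-.1]); H=np.array([515.4,-17.])
manip.command_gripper(0,20)
s=H-125*n; over(s[0],s[1],200,np.arctan2(u[1],u[0])); up(72)
e=H-off*n
print("guard",manip.servo_line([e[0],e[1],72],feed=40,guard=20),manip.read_tcp_pos(),manip.read_force())
e=H-(off+60)*n; manip.servo_line([e[0],e[1],72],feed=150); up(220); over(400,330,260,1.57)
d=grab("top"); s=grab("scene"); f=d["frame"]
print(manip.read_clock())
a=cv2.resize(f[150:250,190:350],(800,500),interpolation=cv2.INTER_CUBIC); cv2.imwrite(f"pics/t{sys.argv[1]}.png",a)
cv2.imwrite(f"pics/s{sys.argv[1]}.png",cv2.resize(s["frame"][120:260,165:345],(771,600),interpolation=cv2.INTER_CUBIC))
for z,p in((112,H-3*n),(112,H),(12,H)): 
  for L in(-140,140): q=np.r_[p+L*u,z]; print(z,"top",(project(d,q)-[190,150])*5,"scene",(project(s,q)-[165,120])*600/140)
E
python3 scr.py 14
```

```text
guard False [501.6 -15.6  71.9] [-0.5  0.1  0.4]
78.3833
112 top [712.3 394.4] scene [103.3 315.6]
112 top [109.2 342.5] scene [435.  105.9]
112 top [712.8 387.9] scene [106.3 318.4]
112 top [109.8 336. ] scene [438.1 108. ]
12 top [683.7 383.2] scene [127. 418.]
12 top [132.3 335.8] scene [433.4 210.8]
```

```bash
sleep 1; ls pics
```

```text
c1.png
c2.png
c3.png
c4.png
h.png
p1.png
s14.png
scene0.png
t14.png
top0.png
```

View pics/t14.png

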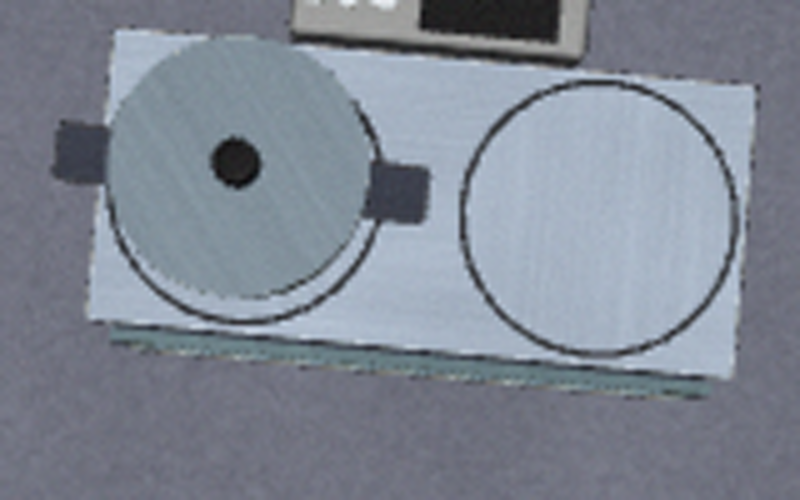

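View pics/s14.png

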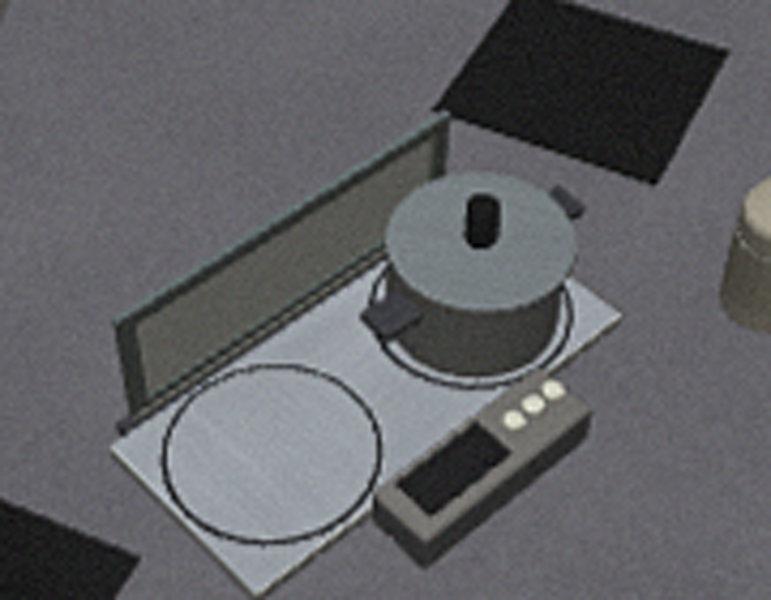

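Both views show the screen upright: its top edge is within about 1 mm of the predicted line in the top view, from (110,336) to (708,390). The covered pot's base is inside the weighing ring in the scene view, with the ring visible around it. Nothing is being touched, so I'm handing in.

```bash
python3 -c "
from cell import manip
print(manip.close_job(), manip.read_clock())"
```

```text
the job is handed in; nothing more can be done
the job is handed in; nothing more can be done
```

I handed in the job at about 78 s of the 210 s allowed: all six fittings are in the pot, the cover is seated, the pot was slid into the weighing ring, and the screen is upright; the hand-in gave no verdict.

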